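# Third hand at the speaker repair bench

### The job

My screwdriver's base station still holds the last job: press its red key (clear), then the blue key (wood-screw program), then the green key (confirm), one at a time and without pressing the yellow key. Then be my third hand: set the amplifier module into the cut-out in the back of the speaker, knobs towards the bass port, press it down on the foam gasket with about 15 N so that the foam closes to roughly half its thickness, and keep that pressure steady for a few seconds. Finish while still holding it pressed so that I can drive the screws; do not crush the foam, and leave the other things on the bench where they are.

Things in the scene. Friction and masses are not known exactly. Their poses are not given: they have to be found in the camera images.
- cabinet: bookshelf speaker lying on its front, back panel up; it does not move. Box 280 (its x) x 180 (y) x 160 mm high, black sides, pale raw-board back 15 mm thick, hollow below. Origin: centre of its underside on the bench; z up; +x points to the end with the bass port
- cutout (a point): centre of the rectangular amplifier cut-out in the speaker's back, at the height of the back panel's upper face (160 mm above the bench), 30 mm from the cabinet's centre away from the port. The cut-out is 104 (x) x 74 (y) mm, right through the panel. Axes as the cabinet's
- port (a point): centre of the bass port, a flush black ring 54 mm across on the speaker's back, 118 mm along +x from the cut-out's centre
- gasket: dark grey foam gasket frame round the cut-out on the back panel, 142 x 104 mm outside, 110 x 80 mm inside, 10 mm thick when free. Origin: centre of its top face, 10 mm above the panel when free. It behaves as a spring: the top face goes down 1 mm for every 3 N on it, at most 8 mm (24 N), and comes back up when relieved
- amp: loose amplifier module, 0.36 to 0.54 kg, standing on its chassis. Steel chassis 35 mm high (lowest 15 mm: 86 x 56 mm, above 96 x 66), aluminium flange 150 (x) x 110 (y) x 4 mm, centred on it a dark finned heat sink 70 (x) x 40 (y) x 26 mm high, to grip or press on. Origin: centre of the underside, z up; +x end: three black knobs 12 mm high, 58 mm out; -x end: sockets 8 mm high, 56 mm out
- flange (a point): centre of the underside of the amplifier's flange (the face that goes on the gasket), 35 mm above the module's origin
- heatsink (a point): centre of the top of the heat sink, 65 mm above the module's origin; the flange's upper face is 26 mm below it
- knobs (a point): top of the middle one of the three knobs, 58 mm from the module's centre towards its +x end
- station: grey screwdriver base station, 120 (x) x 200 (y) x 50 mm high, fixed; dark display strip along its +x edge, four round spring keys in a row: from +y to -y red, yellow, blue, green, 44 mm apart, 24 mm from the middle towards -x. Origin: centre of its underside
- key_red (a joint): travel of the red key: 0 up, 0.006 m fully down, which takes 5 N; it springs back. A press counts from 0.004 m on
- key_yellow (a joint): travel of the yellow key: 0 up, 0.006 m fully down, which takes 5 N; it springs back. A press counts from 0.004 m on; not to be pressed
- key_blue (a joint): travel of the blue key: 0 up, 0.006 m fully down, which takes 5 N; it springs back. A press counts from 0.004 m on
- key_green (a joint): travel of the green key: 0 up, 0.006 m fully down, which takes 5 N; it springs back. A press counts from 0.004 m on
- key_red_top (a point): middle of the red key's top face (24 mm across), 72 mm above the bench when up; it is pressed straight down
- key_yellow_top (a point): middle of the yellow key's top face (24 mm across), 72 mm above the bench when up; it is pressed straight down
- key_blue_top (a point): middle of the blue key's top face (24 mm across), 72 mm above the bench when up; it is pressed straight down
- key_green_top (a point): middle of the green key's top face (24 mm across), 72 mm above the bench when up; it is pressed straight down
- screw_dish: small steel dish with brass screws, 88 mm across, 20 mm high; origin: centre of its underside; leave alone
- driver: blue and black cordless stick screwdriver lying on the bench, about 225 mm long (along its x, from -105 to +120 mm), 38 mm thick; origin at its underside; leave alone
- shade: cream glass lamp shade standing on its rim, 132 mm across, 102 mm high with its brass fitting; origin: centre of its underside; leave alone
There are look-alikes about, which are no part of the job. Leave any orange look-alike of the station alone.

How it is judged (in metres and radians):
On the way, in this order (a step that is already met when the one before it is completed fails the run):
1. the red key is pressed, alone (value of joint key_red above 0.004 m and value of joint each of key_yellow, key_blue, key_green below 0.0015 m), for 0.05 s.
2. then the blue key, alone (value of joint key_blue above 0.004 m and value of joint each of key_red, key_yellow, key_green below 0.0015 m), for 0.05 s.
3. then the green key, alone (value of joint key_green above 0.004 m and value of joint each of key_red, key_yellow, key_blue below 0.0015 m), for 0.05 s.
4. the amplifier sits in the cut-out, knobs towards the port, pressed on the gasket with 10 to 20 N, steadily for 2 s (horizontal distance between flange and cutout below 0.006 m and angle between the x axis of amp and the x axis of cabinet, either way round below 0.1 rad and x of knobs in the frame of cutout above 0.04 m and angle between amp's own z axis and vertical below 0.06 rad and z of flange in the frame of cutout between 0 and 0.0085 m and contact force between amp and gasket between 10 and 20 N and contact force between the fingers and amp above 3 N and linear speed of amp below 0.01 m/s), for 2 s.
At the end, for the whole second after the job is handed in: Amplifier level in the cut-out (within 6 mm and 0.1 rad, flange 0 to 8.5 mm above the panel), knobs towards the port, at rest, the fingers on it and 10 to 20 N on the gasket; all keys up; dish, screwdriver and shade within 20 mm of where they were (all of step 4 and value of joint each of key_red, key_yellow, key_blue, key_green below 0.0015 m and distance of each of screw_dish, driver, shade from where it was at the start of the episode below 0.02 m); the arm keeps its last pose, push and grip.
It fails at once if the yellow key is pressed (value of joint key_yellow above 0.003 m).
It fails at once if two keys are pressed at once (value of joint each of key_red, key_yellow above 0.003 m or value of joint each of key_red, key_blue above 0.003 m or value of joint each of key_red, key_green above 0.003 m or value of joint each of key_yellow, key_blue above 0.003 m or value of joint each of key_yellow, key_green above 0.003 m or value of joint each of key_blue, key_green above 0.003 m).
It fails at once if the gasket is crushed (more than 35 N on it) (contact force between amp and gasket above 35 N).
It fails at once if the screw dish, screwdriver or lamp shade is shifted by more than 20 mm (distance of any of screw_dish, driver, shade from where it was at the start of the episode above 0.02 m).
It also fails if it takes over 61 s, if anything falls off the work surface, if the arm or the gripper's body presses on something with over 40 N, if the wrist force passes 120 N, or if a joint passes its speed limit or range.

### The arm

A 6-joint arm with a two-finger parallel gripper is mounted at the origin on the work surface. World frame = base frame: x ahead of the robot, y to its left, z up, the work surface at z = 0. Lengths are in mm, angles in degrees, forces in N, time in s.
With the tool pointing down it reaches from about 300 to 850 mm from the base axis. Payload 4.2 kg.
Tool frame: the origin (TCP) lies midway between the tips of the shut fingers; the grasp point (between the pads) lies 19 mm behind it; x points along the fingers, y is the direction in which the jaws open and shut, and the axes are right-handed (so a half turn about x gives the same grasp; the last joint's range is limited). The gripper opens to 91 mm and grips with 3 to 60 N. Pads are 32 mm wide; open, the fingers measure 118 mm over their backs; the gripper's body (76 mm by 178 mm) begins 60 mm behind the grasp point.
Start: joints at [75.86, 18.312, 89.639, -0, 72.044, -1.146], TCP at [129.296, 560.291, 213.976] pointing down, gripper open.
Joint ranges: [-177.97, 177.97], [-48.28, 115.42], [12.27, 149.76], [-77.06, 257.06], [2.81, 150.46], [-146.56, 146.56]. Speed limits (degrees/s): [147.25, 147.25, 180, 180, 180, 180].

### API

Orientations are given as [roll, pitch, yaw] about the fixed x, y, z axes, in that order (R = Rz(yaw) Ry(pitch) Rx(roll)).
In Python, from workcell import env gives the robot as it stands.
- The arm moves only by the shell command python3 -m handwheel 'ROWS' [FORCE]. ROWS is text: rows parted by semicolons, each of 7 numbers parted by spaces: the turn, a rotation vector about the tool's x, y, z in degrees, then the shift along the tool's x, y, z in m, then the finger opening in m, from 0 to 0.0912. In form: rx ry rz x y z grip; .... A call has 1 to 12 rows; each row is the pose to reach, as a shift and turn from the pose commanded when the call began, along the tool's axes at that moment; what a row does not reach only later rows make up. A row lasts 1/12 s, in which the tool goes at most 41.7 mm and 7.16 degrees, less where a joint would pass 70% of its speed; a pose out of reach is approached as far as the arm can. A call with a gripper value outside its range is refused whole. The fingers move at their own pace and stop on an object; FORCE is the grip in N (left out, the last holds). Time passes only in rows, so rows that repeat a pose let the fingers close. It gives the time, the measured TCP pose, the force and the opening at its end, in the units of the state.
- env.state(): the state, without advancing time (a new reading comes with each control period).
- env.grab_frame(name): name is "side" or "top"; returns the picture (384x512x3 uint8, red, green, blue); there is no depth.
- env.get_calibration(name): a dict with "mtx" (3x3 intrinsics, pixels), "T" (4x4, takes a point from camera to world coordinates). Camera axes: x right, y up, looking along -z (the intrinsics and any distortion apply to the point x, -y, -z); pixel columns grow to the right and rows downward; lengths in mm; the calibration is good to about 2 mm. A picture is of the moment at which its call begins. get_calibration takes no time and is no camera call.
- env.job_done(): hands the job in, once; it reports no verdict.
The state is a dict: "time_s": time; "qpos": joint angles; "qvel": joint speeds; "effort": joint torques, N m; "ee_pos": TCP position; "ee_rot": TCP orientation; "force": force on the tool from outside, world axes, zero at the start; "torque": the same for the moment, N m; "gripper_width": finger opening in mm.
Only numpy, scipy, OpenCV 4.12 (cv2) and the standard library are available. Lean on these libraries where they do the work, as an engineer would, in place of code of your own. Each camera call takes 0.05 s, during which the arm holds its last target. There are 200 camera calls.

## Working session

There is one attempt and no reset: what is moved stays moved. The work goes in short steps, Python scripts to look and compute and a shell command to move; the robot and the scene stay as the last step left them, time stands still between calls to the robot, and variables do not carry over. Pictures are saved under pics/ and viewed, on a budget of 10 in all, crops included, one or two more only if the job needs it, and the job is handed in when it is done.

```bash
mkdir -p pics; ls; python3 - <<'E'
from workcell import env
import cv2
for n in("top","side"):
    im=env.grab_frame(n); cv2.imwrite(f"pics/{n}0.png",im[:,:,::-1])
    c=env.get_calibration(n); print(n,c)
print(env.state())
a=cv2.imread("pics/top0.png");cv2.imwrite("pics/top0b.png",cv2.resize(a,(800,600),interpolation=cv2.INTER_CUBIC))
a=cv2.imread("pics/side0.png");cv2.imwrite("pics/side0b.png",cv2.resize(a,(800,600),interpolation=cv2.INTER_CUBIC))
E
```

```text
pics
top {'mtx': array([[359.24626936,   0.        , 250.21653998],
       [  0.        , 359.24626936, 190.65442969],
       [  0.        ,   0.        ,   1.        ]]), 'T': array([[ 1.46498982e-02,  9.78686500e-01, -2.04836800e-01,
         2.39005160e+02],
       [-9.99891873e-01,  1.46002058e-02, -1.75402996e-03,
        -5.80378867e+01],
       [ 1.27401398e-03,  2.04840347e-01,  9.78794569e-01,
         1.32632412e+03],
       [ 0.00000000e+00,  0.00000000e+00,  0.00000000e+00,
         1.00000000e+00]])}
side {'mtx': array([[468.28305941,   0.        , 256.65049537],
       [  0.        , 468.28305941, 200.5001674 ],
       [  0.        ,   0.        ,   1.        ]]), 'T': array([[ 8.25505559e-01,  3.72131356e-01, -4.24333390e-01,
        -1.71921636e+02],
       [-5.64393827e-01,  5.43728425e-01, -6.21143307e-01,
        -1.07892325e+03],
       [-4.24774953e-04,  7.52248399e-01,  6.58879478e-01,
         1.16907111e+03],
       [ 0.00000000e+00,  0.00000000e+00,  0.00000000e+00,
         1.00000000e+00]])}
{'time_s': 0.1, 'qpos': array([ 7.58618262e+01,  1.83476282e+01,  8.96978446e+01, -2.18714666e-03,
        7.20444178e+01, -1.14518936e+00]), 'qvel': array([ 0.01731857, -0.1212264 , -0.12143481,  0.00646633,  0.03458677,
       -0.01357521]), 'effort': array([-2.12136952e-04, -4.13330519e+01, -2.32508880e+01,  7.28525757e-02,
        4.23143548e-02, -3.83867155e-05]), 'ee_pos': array([129.17427596, 559.84889935, 213.21851347]), 'ee_rot': array([ -89.81992246,   89.91008539, -102.812231  ]), 'force': array([-0.21390994,  0.78850502,  0.14890147]), 'torque': array([-0.01318544, -0.06527988,  0.01128359]), 'gripper_width': 90.98753815272276}
```

View pics/top0b.png

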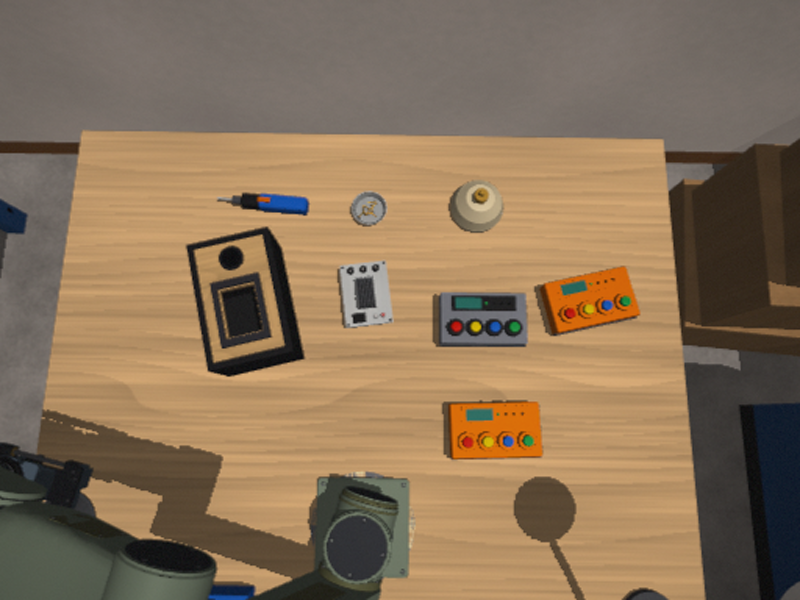

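View pics/side0b.png

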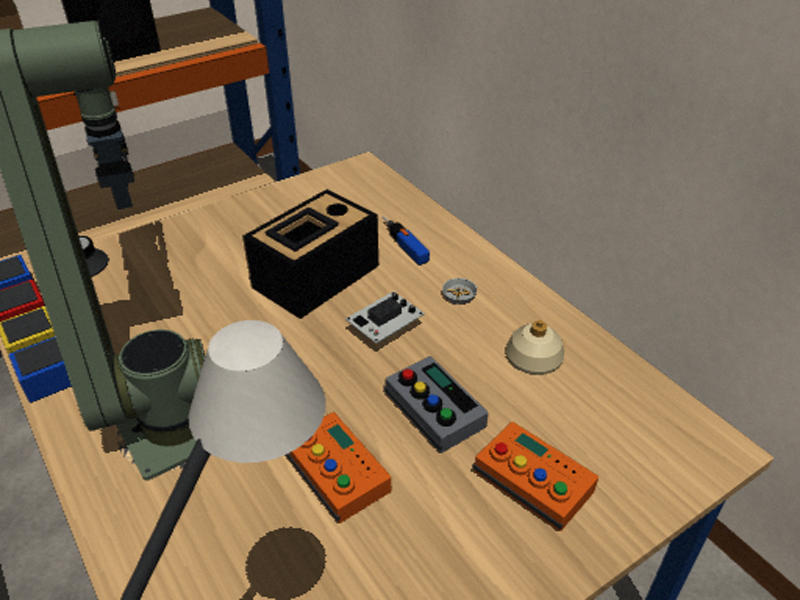

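The top view shows the grey station at (483,320), with orange look-alikes at (590,300) and (493,430) to leave alone. There is one amp at (365,293), knobs at the far end, and the cabinet is at (245,300) with its port at (231,258). I'll check the choice in close crops.

```bash
python3 - <<'E'
import cv2
a=cv2.imread("pics/top0.png")[140:245,116:346];cv2.imwrite("pics/c1.png",cv2.resize(a,None,fx=3.4,fy=3.4,interpolation=cv2.INTER_CUBIC))
a=cv2.imread("pics/side0.png")[118:290,152:320];cv2.imwrite("pics/c2.png",cv2.resize(a,None,fx=3.4,fy=3.4,interpolation=cv2.INTER_CUBIC))
E
```

```text
(no output)
```

View pics/c1.png

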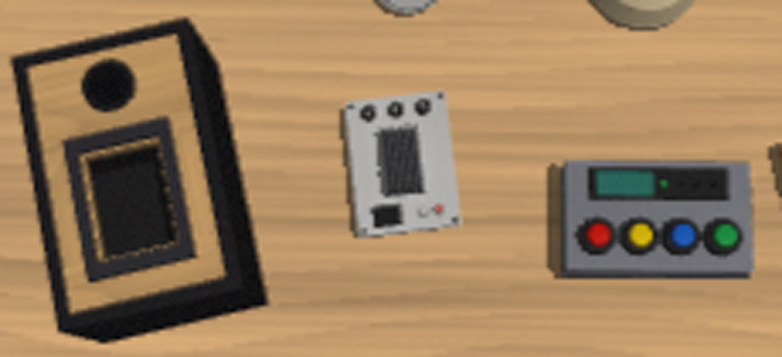

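View pics/c2.png

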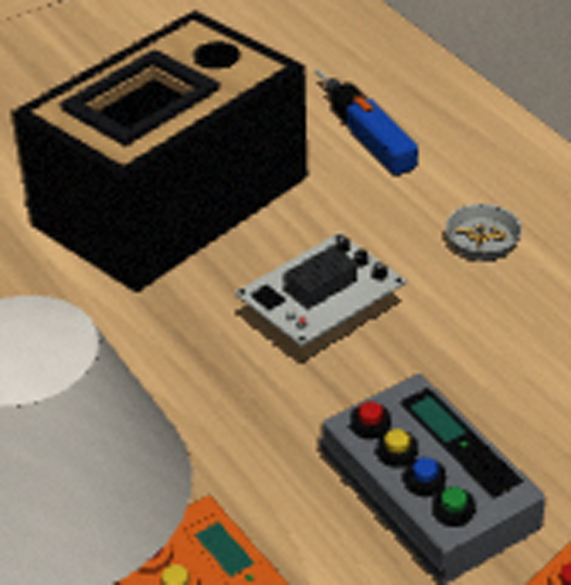

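```bash
cat > fit.py <<'E'
import numpy as np, cv2
from scipy.optimize import least_squares
from workcell import env
C={n:env.get_calibration(n) for n in("top","side")}
def proj(n,P):
    T=C[n]["T"];p=(np.atleast_2d(P)-T[:3,3])@T[:3,:3]
    p=p*[1,-1,-1]; q=p@C[n]["mtx"].T; return q[:,:2]/q[:,2:]
def world(n,px,z):
    m=C[n]["mtx"];T=C[n]["T"];d=np.linalg.solve(m,[px[0],px[1],1])*[1,-1,-1];d=T[:3,:3]@d
    return T[:3,3]+d*(z-T[2,3])/d[2]
def place(v,L):
    L=np.atleast_2d(L).astype(float);c,s=np.cos(v[2]),np.sin(v[2])
    return L@np.array([[c,-s,0],[s,c,0],[0,0,1]]).T+[v[0],v[1],0]
def fit(obs,x0):
    f=lambda v:np.concatenate([(proj(n,place(v,L))[0]-px) for n,L,px in obs])
    r=least_squares(f,x0,loss="soft_l1",x_scale=[10,10,.1]); return r.x,f(r.x).reshape(-1,2)
E
cat > m1.py <<'E'
from fit import *
t=lambda x,y:(116+(x+.5)/3.4-.5,140+(y+.5)/3.4-.5)
s=lambda x,y:(152+(x+.5)/3.4-.5,118+(y+.5)/3.4-.5)
cab=[("t",(41,52,170),(65,142)),]
T=lambda L,x,y:("top",L,t(x,y)); S=lambda L,x,y:("side",L,s(x,y))
cab=[T((41,52,170),65,142),T((41,-52,170),167,117),T((-101,-52,170),195,257),T((-101,52,170),91,282),T((88,0,160),108,85),T((140,90,160),12,60),T((140,-90,160),186,18),
S((140,90,160),195,11),S((140,-90,160),305,66),S((-140,90,160),13,112),S((-140,-90,0),138,291),S((140,-90,0),306,180),S((41,52,170),156,52),S((41,-52,170),219,87),S((-101,52,170),62,101),S((88,0,160),216,54)]
amp=[T((75,55,39),343,102),T((75,-55,39),444,93),T((-75,-55,39),462,224),T((-75,55,39),355,235),T((35,20,65),377,130),T((35,-20,65),416,126),T((-35,-20,65),424,193),T((-35,20,65),385,197),T((58,0,51),395,109),
S((75,55,39),340,236),S((75,-55,39),407,281),S((-75,55,39),237,293),S((-75,-55,39),302,347),S((35,20,65),320,246),S((35,-20,65),356,266),S((-35,20,65),284,277),S((58,0,51),361,256)]
st=[T((-24,66-44*i,72),x,y) for i,(x,y) in enumerate([(598,235),(641,236),(683,237),(726,237)])]+[S((-24,66-44*i,72),x,y) for i,(x,y) in enumerate([(371,412),(397,439),(426,467),(455,498)])]
for name,o,x0 in(("cab",cab,(500,200,.3)),("amp",amp,(500,0,0)),("st",st,(500,-200,0))):
    for k in("top","side",None):
        v,r=fit([q for q in o if k in(None,q[0])],x0); print(name,k,v[:2].round(1),np.degrees(v[2]).round(2),"rms",r.std().round(2))
    print(r.round(1).tolist())
    if name=="cab":print("cutout",place(v,(-30,0,160)).round(1))
    if name=="st":print("keys",place(v,[(-24,66-44*i,72) for i in range(4)]).round(1).tolist())
E
python3 m1.py
```

```text
cab top [480.5 267.5] 15.0 rms 0.4
cab side [482.2 265.6] 14.3 rms 0.54
cab None [481.5 266.8] 14.7 rms 0.55
[[-0.4, -0.4], [0.5, -0.4], [0.7, -0.3], [-0.4, -0.0], [0.7, 0.2], [-0.1, -0.7], [0.9, -0.4], [-0.6, -0.2], [-0.2, -0.3], [-0.8, 0.2], [-0.4, 0.8], [0.4, -0.9], [-0.6, -0.9], [-0.1, -1.3], [-0.8, 0.5], [-0.0, 0.5]]
cutout [[452.4 259.2 160. ]]
amp top [517.3   5.1] 7.41 rms 0.55
amp side [517.8  -0.8] 8.18 rms 0.98
amp None [517.9   3.2] 7.77 rms 0.88
[[0.6, 0.3], [0.4, -0.5], [0.0, 0.6], [1.3, 1.0], [0.8, -0.3], [0.3, -0.4], [0.2, -1.2], [0.5, -1.1], [0.4, 0.1], [-0.8, -1.1], [-0.6, -0.2], [-1.4, -0.2], [-0.8, -0.7], [3.2, -0.3], [-0.1, -1.0], [-0.8, -1.1], [-0.6, -0.5]]
st top [ 462.  -269.1] -0.11 rms 0.09
st side [ 463.7 -273.4] 0.64 rms 0.14
st None [ 463.2 -271.3] 0.25 rms 0.49
[[0.8, -0.1], [0.6, -0.3], [0.7, -0.5], [0.5, -0.3], [-0.5, -0.5], [-0.3, -0.3], [-0.7, -0.1], [-0.7, -0.5]]
keys [[438.9, -205.4, 72.0], [439.1, -249.4, 72.0], [439.3, -293.4, 72.0], [439.4, -337.4, 72.0]]
```

```bash
python3 -m handwheel '-6 0 0 0 -40 0 0;' 2>&1 | tail -3; python3 -m handwheel '-6 0 0 0 -0.030 0.020 0; -13 0 0 0 -0.06 0.04 0; -13 0 0 0 -0.09 0.063 0; -13 0 0 0 -0.12 0.084 0; -13 0 0 0 -0.15 0.105 0; -13 0 0 0 -0.18 0.126 0; -13 0 0 0 -0.21 0.147 0; -13 0 0 0 -0.24 0.168 0; -13 0 0 0 -0.27 0.189 0; -13 0 0 0 -0.30 0.210 0; -13 0 0 0 -0.32 0.225 0; -13 0 0 0 -0.338 0.237 0' 20; python3 -c "
from workcell import env;print(env.state())"
```

```text
ee_rot: [84.4, 89.8, 77.5]
force: [0.8, 1.4, 1.4]
gripper_width: 86.9
time_s: 1.18
ee_pos: [314.4, 153.4, 213.8]
ee_rot: [-57.7, 90.0, -51.8]
force: [1.1, 0.1, -0.9]
gripper_width: 7.7
{'time_s': 1.1833, 'qpos': array([ 2.41383617e+01, -2.55231946e+00,  1.14921957e+02, -1.36208708e-02,
        6.76272054e+01, -7.17678250e+01]), 'qvel': array([-41.43686117,  -0.13892189,   0.11555737,   0.5815882 ,
        -0.07758954, -41.23400217]), 'effort': array([  3.31092328, -20.45555413, -21.98961496,  -0.09095957,
         0.19518843,   0.53141624]), 'ee_pos': array([314.44421044, 153.43147048, 213.84526172]), 'ee_rot': array([-57.69984853,  89.98701467, -51.78847761]), 'force': array([ 1.08592817,  0.12306192, -0.94387863]), 'torque': array([ 0.06549784,  0.0056285 , -0.04976405]), 'gripper_width': 7.706090593835083}
```

```bash
python3 -m handwheel '6 0 0 0.01 -0.035 0.01 0; 6 0 0 0.02 -0.07 0.02 0; 6 0 0 0.03 -0.105 0.03 0; 6 0 0 0.04 -0.14 0.04 0; 6 0 0 0.05 -0.18 0.05 0; 6 0 0 0.06 -0.22 0.06 0; 6 0 0 0.07 -0.26 0.07 0; 6 0 0 0.08 -0.30 0.08 0; 6 0 0 0.09 -0.33 0.086 0; 6 0 0 0.1 -0.36 0.086 0; 6 0 0 0.109 -0.37 0.0864 0; 6 0 0 0.109 -0.37 0.0864 0'; python3 - <<'E'
from fit import *
im=env.grab_frame("top");im2=env.grab_frame("side");print(env.state()["ee_pos"],env.state()["ee_rot"],env.state()["time_s"],env.state()["gripper_width"])
a=cv2.resize(im[170:245,255:355,::-1],None,fx=4,fy=4,interpolation=cv2.INTER_CUBIC)
b=cv2.resize(im2[190:290,225:325,::-1],None,fx=4,fy=4,interpolation=cv2.INTER_CUBIC)
a=cv2.copyMakeBorder(a,0,b.shape[0]-a.shape[0],0,0,cv2.BORDER_CONSTANT)
cv2.imwrite("pics/k1.png",np.hstack([a,b]))
E
```

```text
time_s: 2.18
ee_pos: [437.6, -204.8, 102.9]
ee_rot: [154.4, 89.8, 154.2]
force: [-0.3, 0.9, 0.2]
gripper_width: 0.6
[ 437.80044324 -202.64404116  104.44649726] [138.02676981  89.85423152 137.98783599] 2.2833 0.250618138508335
```

View pics/k1.png

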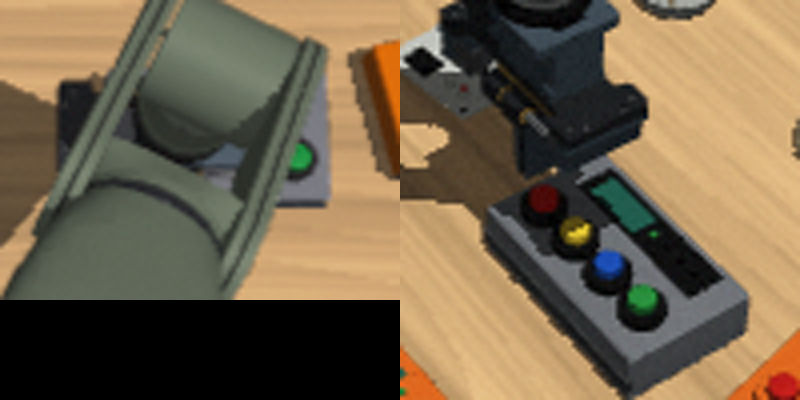

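```bash
python3 - <<'E'
from fit import *
for p in [(437.8,-202.6,104.4),(421.8,-216,104.4),(421.8,-189,104.4),(453.8,-216,104.4),(439,-205,72),(439,-249,72)]: print(p,((proj("side",p)[0]-[225,190]+.5)*4-.5+[400,0]).round())
E
```

```text
(437.8, -202.6, 104.4) [540. 165.]
(421.8, -216, 104.4) [533. 183.]
(421.8, -189, 104.4) [514. 163.]
(453.8, -216, 104.4) [565. 167.]
(439, -205, 72) [542. 194.]
(439, -249, 72) [574. 227.]
```

```bash
python3 -m handwheel '0 0 0 0.012 -0.0035 0.001 0; 0 0 0 0.025 -0.0035 0.001 0; 0 0 0 0.032 -0.0035 0.001 0; 0 0 0 0.035 -0.0035 0.001 0; 0 0 0 0.037 -0.0035 0.001 0;0 0 0 0.037 -0.0035 0.001 0;0 0 0 0.037 -0.0035 0.001 0;0 0 0 0.037 -0.0035 0.001 0'
```

```text
time_s: 2.95
ee_pos: [439.9, -206.9, 68.6]
ee_rot: [-8.6, 89.9, -8.6]
force: [-0.3, 2.0, 3.9]
gripper_width: 0.4
```

```bash
python3 -m handwheel '0 0 0 0.0015 0 0 0;0 0 0 0.0025 0 0 0;0 0 0 0.0025 0 0 0;0 0 0 0.0025 0 0 0'
```

```text
time_s: 3.28
ee_pos: [440.1, -207.2, 66.2]
ee_rot: [-4.0, 89.9, -4.0]
force: [-0.5, 2.7, 8.7]
gripper_width: 0.4
```

```bash
python3 -m handwheel '0 0 0 -0.03 0 0 0; 0 0 0 -0.03 -0.03 0 0; 0 0 0 -0.03 -0.06 0 0; 0 0 0 -0.03 -0.088 0 0; 0 0 0 -0.03 -0.088 0 0; 0 0 0 -0.015 -0.088 0 0; 0 0 0 -0.007 -0.088 0 0; 0 0 0 -0.003 -0.088 0 0; 0 0 0 -0.001 -0.088 0 0; 0 0 0 0 -0.088 0 0; 0 0 0 0 -0.088 0 0; 0 0 0 0 -0.088 0 0'
python3 -c "
from workcell import env;print(env.state()['force'])"
```

```text
time_s: 4.28
ee_pos: [439.2, -295.2, 66.3]
ee_rot: [-129.2, 89.9, -129.1]
force: [-3.1, -1.6, 5.8]
gripper_width: 0.4
[-3.09542416 -1.58254537  5.78583628]
```

```bash
python3 -m handwheel '0 0 0 0 0 0 0; 0 0 0 -0.03 0 0 0; 0 0 0 -0.03 -0.025 0 0; 0 0 0 -0.03 -0.043 0 0; 0 0 0 -0.03 -0.043 0 0; 0 0 0 -0.015 -0.043 0 0; 0 0 0 -0.007 -0.043 0 0; 0 0 0 -0.003 -0.043 0 0; 0 0 0 -0.001 -0.043 0 0; 0 0 0 0.0003 -0.043 0 0; 0 0 0 0.0003 -0.043 0 0; 0 0 0 0.0003 -0.043 0 0'
python3 - <<'E'
from fit import *
im2=env.grab_frame("side")
cv2.imwrite("pics/k2.png",cv2.resize(im2[190:290,225:325,::-1],None,fx=4,fy=4,interpolation=cv2.INTER_CUBIC))
E
```

```text
time_s: 5.28
ee_pos: [439.1, -336.9, 66.2]
ee_rot: [130.7, 89.9, 130.8]
force: [-1.9, 2.1, 8.4]
gripper_width: 0.4
```

View pics/k2.png

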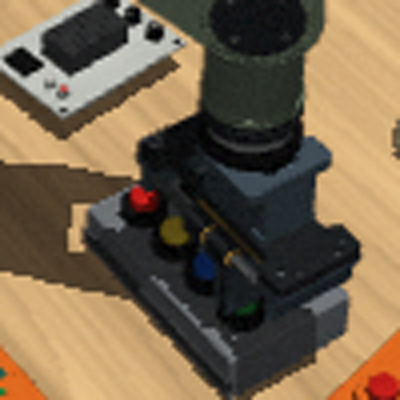

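Only the green key is under the fingertip, and the red, yellow and blue keys are up. Next I'll go above the amp.

```bash
python3 -m handwheel '0 0 0 -0.04 0 0 0; 0 0 0 -0.06 0.03 0.008 0.0912; 0 0 0 -0.06 0.066 0.016 0.0912; 0 0 0 -0.06 0.104 0.025 0.0912; 0 0 0 -0.06 0.142 0.035 0.0912; -2 0 0 -0.06 0.180 0.045 0.0912; -4 0 0 -0.06 0.218 0.055 0.0912; -6 0 0 -0.06 0.256 0.065 0.0912; -7.8 0 0 -0.06 0.292 0.074 0.0912; -7.8 0 0 -0.06 0.322 0.0785 0.0912; -7.8 0 0 -0.06 0.34 0.0785 0.0912; -7.8 0 0 -0.06 0.34 0.0785 0.0912'
python3 -m handwheel '0 0 0 0 0 0 0.0912; 0 0 0 0 0 0 0.0912'
python3 - <<'E'
from fit import *
im2=env.grab_frame("side");s=env.state();print(s['ee_pos'],s['ee_rot'],s['gripper_width'],s['force'])
cv2.imwrite("pics/a1.png",cv2.resize(im2[140:260,200:340,::-1],None,fx=5,fy=5,interpolation=cv2.INTER_CUBIC))
for p in [(0,0,0),(0,16,52),(0,16,-52),(0,-16,52),(0,-16,-52)]:
    q=place((s['ee_pos'][0],s['ee_pos'][1],np.radians(7.8)),(p[1],p[2],s['ee_pos'][2]))
    print(p,((proj("side",q)[0]-[200,140]+.5)*5-.5).round())
E
```

```text
time_s: 6.33
ee_pos: [517.8, 5.7, 125.1]
ee_rot: [105.1, 89.9, 113.2]
force: [0.3, -0.0, -0.3]
gripper_width: 71.0
time_s: 6.5
ee_pos: [517.8, 1.5, 125.1]
ee_rot: [-139.4, 90.0, -131.6]
force: [-0.2, 0.6, 0.6]
gripper_width: 84.0
[517.8664035    1.09393502 125.11210966] [-137.05975037   89.97686438 -129.29335095] 88.4480582553486 [ 0.57355892  0.95911304 -0.15213917]
(0, 0, 0) [229. 221.]
(0, 16, 52) [198. 178.]
(0, 16, -52) [295. 247.]
(0, -16, 52) [164. 197.]
(0, -16, -52) [261. 267.]
```

View pics/a1.png

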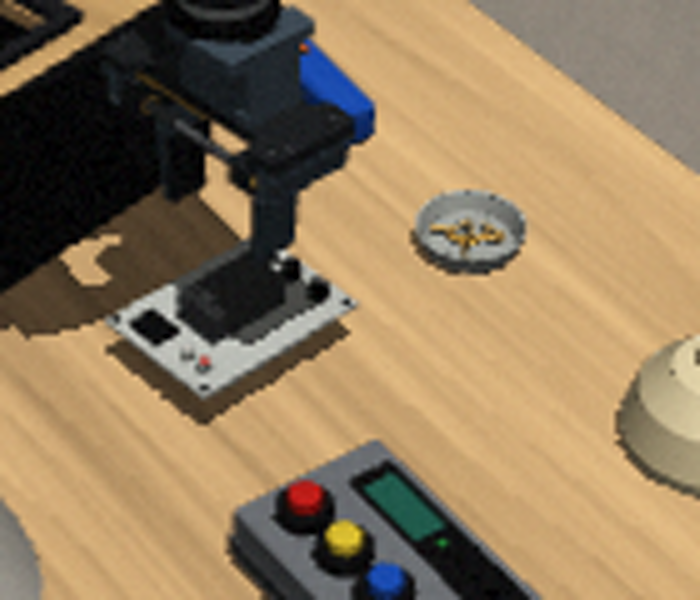

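The fingers straddle the heat sink (crop px (230,295)), aligned with the module, and the dish is clear. I'll descend and grip.

```bash
python3 -m handwheel '0 0 0 0.03 0 0 0.0912; 0 0 0 0.055 0 0 0.0912; 0 0 0 0.07 0 0 0.0912; 0 0 0 0.08 0 0 0.0912; 0 0 0 0.081 0 0 0.0912; 0 0 0 0.081 0 0 0.0912'
python3 -m handwheel '0 0 0 0 0 0 0.07; 0 0 0 0 0 0 0.06; 0 0 0 0 0 0 0.052; 0 0 0 0 0 0 0.048; 0 0 0 0 0 0 0.045; 0 0 0 0 0 0 0.042; 0 0 0 0 0 0 0.039; 0 0 0 0 0 0 0.036; 0 0 0 0 0 0 0.03; 0 0 0 0 0 0 0.02; 0 0 0 0 0 0 0.01; 0 0 0 0 0 0 0' 8
python3 -m handwheel '0 0 0 0 0 0 0; 0 0 0 0 0 0 0; 0 0 0 0 0 0 0; 0 0 0 0 0 0 0' 55
```

```text
time_s: 7.05
ee_pos: [518.2, 1.2, 44.1]
ee_rot: [165.9, 90.0, 173.6]
force: [-0.7, 0.3, 0.2]
gripper_width: 91.1
time_s: 8.05
ee_pos: [518.1, 2.2, 44.2]
ee_rot: [92.4, 90.0, 100.2]
force: [-1.1, 2.8, 1.8]
gripper_width: 40.1
time_s: 8.38
ee_pos: [518.1, 2.2, 44.2]
ee_rot: [90.9, 90.0, 98.7]
force: [0.1, 3.5, 2.6]
gripper_width: 39.5
```

```bash
python3 -m handwheel '0 0 0 -0.01 0 0 0; 0 0 0 -0.03 0 0 0; 0 0 0 -0.06 0 0 0; 0 0 0 -0.095 0 0 0; 0 0 0 -0.13 0 0 0; 0 0 0 -0.16 0 0 0; 0 0 0 -0.185 0 0 0; 0 0 0 -0.2 0 0 0; 0 0 0 -0.2 0 0 0;  0 0 0 -0.2 0 0 0; 0 0 0 -0.2 0 0 0'
python3 -c "
from workcell import env;print(env.state()['force'],env.state()['torque'])"
python3 -m handwheel '0 0 0 0 0.015 -0.001 0; -1 0 0 0 0.04 -0.005 0; -2 0 0 0 0.07 -0.008 0; -3 0 0 0 0.10 -0.011 0; -4 0 0 0 0.13 -0.015 0; -5 0 0 0 0.16 -0.018 0; -6 0 0 0 0.19 -0.022 0; -6.9 0 0 0 0.22 -0.026 0; -6.9 0 0 0 0.242 -0.028 0; -6.9 0 0 0 0.256 -0.03 0; -6.9 0 0 0 0.2635 -0.0305 0; -6.9 0 0 0 0.2635 -0.0305 0'
python3 -m handwheel '0 0 0 0 0 0 0; 0 0 0 0 0 0 0; 0 0 0 0 0 0 0; 0 0 0 0 0 0 0; 0 0 0 0 0 0 0; 0 0 0 0 0 0 0'
python3 - <<'E'
from fit import *
im2=env.grab_frame("side");im=env.grab_frame("top");s=env.state();print(s['ee_pos'],s['ee_rot'],s['gripper_width'],s['force'],s['time_s'])
a=cv2.resize(im2[95:215,145:265,::-1],None,fx=5,fy=5,interpolation=cv2.INTER_CUBIC)
cv2.imwrite("pics/b1.png",a)
cv2.imwrite("pics/b1t.png",cv2.resize(im[120:250,100:230,::-1],None,fx=4,fy=4,interpolation=cv2.INTER_CUBIC))
E
```

```text
time_s: 9.3
ee_pos: [516.8, 1.6, 242.3]
ee_rot: [177.1, 89.8, -175.1]
force: [0.1, 0.2, -5.2]
gripper_width: 39.9
[ 0.09832867  0.2228979  -5.16794115] [-0.03059347  0.0571935   0.04091089]
time_s: 10.3
ee_pos: [451.2, 259.6, 242.4]
ee_rot: [-169.2, 89.8, -154.4]
force: [0.5, 0.4, -3.7]
gripper_width: 40.1
time_s: 10.8
ee_pos: [452.3, 258.4, 244.3]
ee_rot: [12.1, 90.0, 26.8]
force: [-0.9, -0.0, -4.4]
gripper_width: 39.9
[452.20545918 258.60322475 244.23702678] [27.82415944 89.98898885 42.50678933] 39.92163828078827 [ 0.06445581  0.54111465 -4.5217246 ] 10.9
```

View pics/b1.png

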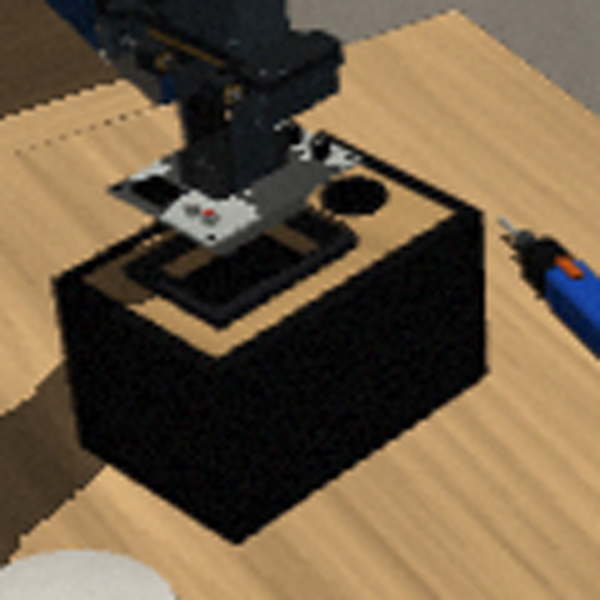

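```bash
python3 - <<'E'
from fit import *
s=lambda x,y:(145+(x+.5)/5-.5,95+(y+.5)/5-.5)
o=[("side",(-75,55,239),s(108,188)),("side",(-75,-55,239),s(215,247)),("side",(75,-55,239),s(362,157))]
v,r=fit(o,(452,258,.25));print(v[:2],np.degrees(v[2]),r.round(1).tolist())
g=[("side",(-71,52,170),s(125,271)),("side",(71,-52,170),s(357,238)),("side",(-71,-52,160),s(222,328))]
v,r=fit(g,(452,258,.25));print(v[:2],np.degrees(v[2]),r.round(1).tolist())
E
```

```text
[454.92883275 256.9825643 ] 15.591798015224356 [[0.1, 0.4], [-0.2, -0.3], [0.1, -0.0]]
[452.53623166 257.8278582 ] 15.645947371100057 [[-0.3, -0.5], [0.1, -0.3], [0.1, 1.0]]
```

View pics/b1t.png

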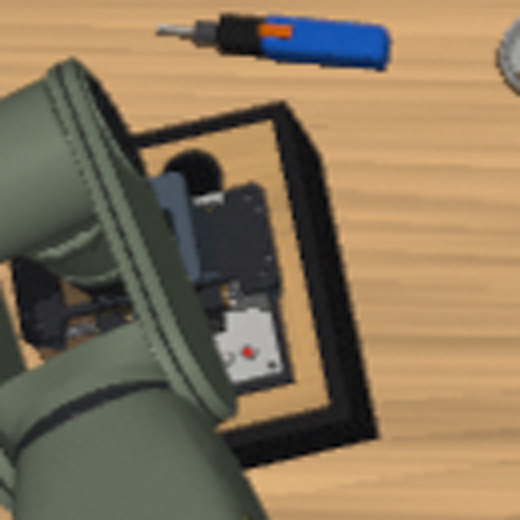

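```bash
python3 - <<'E'
from fit import *
v=(452.2,258.6,np.radians(14.7))
t=lambda x,y:(100+(x+.5)/4-.5,120+(y+.5)/4-.5)
c=lambda P:((proj("top",place(v,P))[0]-[100,120]+.5)*4-.5).round(1)
print(c((-75,-55,239)),c((-71,-52,170)),c((75,-55,239)))
a=world("top",t(281,373),239)-place(v,(-75,-55,239))[0];g=world("top",t(294,380),170)-place(v,(-71,-52,170))[0]
print(a,g,world("top",t(193,174),160),place(v,(118,0,160)))
E
```

```text
[283.2 373. ] [297.  381.5] [245.8 188.8]
[0.00964774 1.69135063 0.        ] [1.15147367 2.51230419 0.        ] [572.70883147 290.26437922 160.        ] [[566.33759483 288.54343746 160.        ]]
```

```bash
python3 -m handwheel '0 0 0 0.01 0.0009 -0.0003 0; 0 0 0 0.025 0.0009 -0.0003 0; 0 0 0 0.035 0.0009 -0.0003 0; 0 0 0 0.04 0.0009 -0.0003 0; 0 0 0 0.045 0.0009 -0.0003 0; 0 0 0 0.05 0.0009 -0.0003 0; 0 0 0 0.052 0.0009 -0.0003 0; 0 0 0 0.052 0.0009 -0.0003 0; 0 0 0 0.052 0.0009 -0.0003 0'
python3 -m handwheel '0 0 0 0.002 0 0 0; 0 0 0 0.004 0 0 0; 0 0 0 0.006 0 0 0; 0 0 0 0.008 0 0 0; 0 0 0 0.009 0 0 0; 0 0 0 0.009 0 0 0; 0 0 0 0.009 0 0 0; 0 0 0 0.009 0 0 0'
python3 -c "
from workcell import env;print(env.state()['force'],env.state()['torque'],env.state()['ee_pos'])"
```

```text
time_s: 11.65
ee_pos: [451.8, 259.8, 192.4]
ee_rot: [18.5, 90.0, 33.2]
force: [-0.9, 0.3, -3.7]
gripper_width: 39.8
time_s: 12.32
ee_pos: [451.7, 259.7, 183.2]
ee_rot: [36.8, 90.0, 51.5]
force: [-0.6, -0.3, -5.4]
gripper_width: 39.8
[-0.59283087 -0.34021547 -5.36535033] [ 0.03924569 -0.01478243 -0.00197492] [451.65909622 259.69297987 183.21785491]
```

```bash
python3 -m handwheel '0 0 0 0.001 0 0 0; 0 0 0 0.002 0 0 0; 0 0 0 0.003 0 0 0; 0 0 0 0.004 0 0 0; 0 0 0 0.005 0 0 0; 0 0 0 0.0055 0 0 0;0 0 0 0.006 0 0 0; 0 0 0 0.006 0 0 0; 0 0 0 0.006 0 0 0; 0 0 0 0.006 0 0 0'
python3 -m handwheel '0 0 0 0.0005 0 0 0; 0 0 0 0.001 0 0 0; 0 0 0 0.0015 0 0 0; 0 0 0 0.002 0 0 0; 0 0 0 0.0025 0 0 0; 0 0 0 0.003 0 0 0;0 0 0 0.003 0 0 0; 0 0 0 0.003 0 0 0; 0 0 0 0.003 0 0 0; 0 0 0 0.003 0 0 0'
```

```text
time_s: 13.15
ee_pos: [451.6, 259.6, 177.5]
ee_rot: [26.3, 90.0, 41.0]
force: [-1.2, -1.5, -0.5]
gripper_width: 39.7
time_s: 13.98
ee_pos: [451.6, 259.6, 175.1]
ee_rot: [16.9, 90.0, 31.6]
force: [-4.7, -1.9, 7.4]
gripper_width: 39.2
```

```bash
python3 -m handwheel '0 0 0 0.0005 0 0 0; 0 0 0 0.001 0 0 0; 0 0 0 0.0012 0 0 0; 0 0 0 0.0012 0 0 0; 0 0 0 0.0012 0 0 0; 0 0 0 0.0012 0 0 0'
for i in 1 2 3; do python3 -m handwheel '0 0 0 0 0 0 0; 0 0 0 0 0 0 0; 0 0 0 0 0 0 0; 0 0 0 0 0 0 0; 0 0 0 0 0 0 0; 0 0 0 0 0 0 0' | grep -E 'pos|force'; done
python3 - <<'E'
from fit import *
F=[]
for i in range(8): im2=env.grab_frame("side");F.append(env.state()['force'])
print(np.mean(F,0),np.std(F,0),env.state()['time_s'],env.state()['ee_pos'])
a=im2[95:215,145:265,::-1];cv2.imwrite("pics/f1.png",cv2.resize(a,None,fx=5,fy=5,interpolation=cv2.INTER_CUBIC))
E
```

```text
time_s: 14.48
ee_pos: [451.6, 259.6, 174.3]
ee_rot: [15.4, 89.9, 30.1]
force: [-3.8, -2.0, 9.5]
gripper_width: 39.4
ee_pos: [451.6, 259.6, 174.3]
force: [-3.5, -2.4, 9.6]
ee_pos: [451.6, 259.7, 174.3]
force: [-4.7, -2.3, 9.6]
ee_pos: [451.6, 259.7, 174.3]
force: [-3.8, -2.0, 9.5]
[-3.74617552 -2.49610173  9.68295275] [0.54752085 0.5073093  0.26964109] 16.3833 [451.60094187 259.63613146 174.28626055]
```

View pics/f1.png

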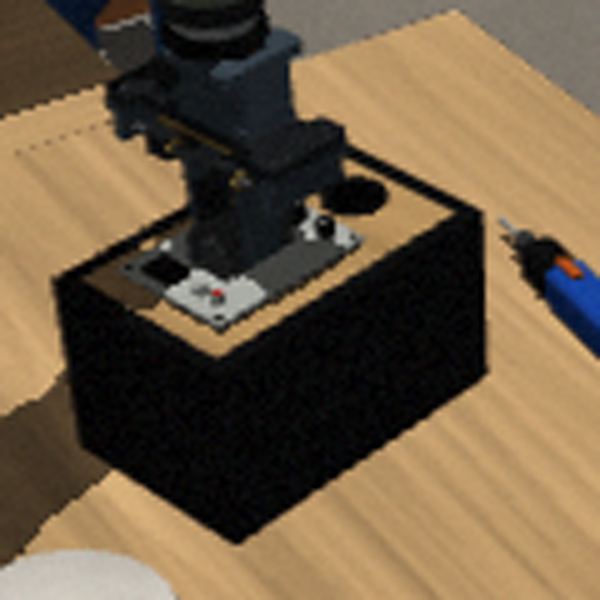

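```bash
python3 - <<'E'
from fit import *
s=lambda x,y:(145+(x+.5)/5-.5,95+(y+.5)/5-.5)
o=[("side",(-75,55,169),s(122,268)),("side",(-75,-55,169),s(219,323)),("side",(75,-55,169),s(363,240))]
v,r=fit(o,(452,258,.25));print(v[:2],np.degrees(v[2]),r.round(1).tolist())
E
for i in 1 2; do python3 -m handwheel '0 0 0 0 0 0 0; 0 0 0 0 0 0 0; 0 0 0 0 0 0 0; 0 0 0 0 0 0 0; 0 0 0 0 0 0 0; 0 0 0 0 0 0 0; 0 0 0 0 0 0 0; 0 0 0 0 0 0 0; 0 0 0 0 0 0 0; 0 0 0 0 0 0 0; 0 0 0 0 0 0 0; 0 0 0 0 0 0 0' | grep -E 'time|pos|force|width'; done
```

```text
[454.43016097 258.19858372] 14.012286195619556 [[-0.6, -0.1], [-0.1, 0.5], [0.8, -0.5]]
time_s: 17.38
ee_pos: [451.6, 259.7, 174.3]
force: [-3.9, -2.5, 9.2]
gripper_width: 39.9
time_s: 18.38
ee_pos: [451.6, 259.6, 174.3]
force: [-4.5, -2.2, 10.2]
gripper_width: 39.4
```

Everything is consistent, but a steady sideways reaction of about 4.5 N hints that the module touches the hole's +x edge. I'll relieve the pressure, shift 1.5 mm and press again.

```bash
python3 -m handwheel '0 0 0 -0.002 0 0 0; 0 0 0 -0.004 0 0 0; 0 0 0 -0.006 0 0 0; 0 0 0 -0.006 -0.0004 -0.0008 0; 0 0 0 -0.006 -0.0008 -0.0016 0; 0 0 0 -0.006 -0.0008 -0.0016 0; 0 0 0 -0.006 -0.0008 -0.0016 0'
python3 -m handwheel '0 0 0 0.001 0 0 0; 0 0 0 0.002 0 0 0; 0 0 0 0.003 0 0 0; 0 0 0 0.004 0 0 0; 0 0 0 0.005 0 0 0; 0 0 0 0.0055 0 0 0;0 0 0 0.006 0 0 0; 0 0 0 0.006 0 0 0; 0 0 0 0.006 0 0 0; 0 0 0 0.006 0 0 0'
for i in 1 2 3; do python3 -m handwheel '0 0 0 0 0 0 0; 0 0 0 0 0 0 0; 0 0 0 0 0 0 0; 0 0 0 0 0 0 0; 0 0 0 0 0 0 0; 0 0 0 0 0 0 0; 0 0 0 0 0 0 0; 0 0 0 0 0 0 0; 0 0 0 0 0 0 0; 0 0 0 0 0 0 0; 0 0 0 0 0 0 0; 0 0 0 0 0 0 0' | grep -E 'time|pos|rot|force|width'; done
```

```text
time_s: 18.97
ee_pos: [450.5, 258.6, 178.6]
ee_rot: [26.0, 90.0, 40.7]
force: [0.8, -0.2, -2.9]
gripper_width: 39.8
time_s: 19.8
ee_pos: [450.5, 258.6, 174.6]
ee_rot: [14.4, 89.9, 29.1]
force: [-1.3, -0.7, 7.9]
gripper_width: 39.8
time_s: 20.8
ee_pos: [450.5, 258.6, 174.6]
ee_rot: [13.7, 89.9, 28.4]
force: [-1.5, -0.0, 7.7]
gripper_width: 39.4
time_s: 21.8
ee_pos: [450.5, 258.6, 174.6]
ee_rot: [14.2, 89.9, 28.9]
force: [-1.3, -0.2, 8.7]
gripper_width: 39.7
time_s: 22.8
ee_pos: [450.5, 258.6, 174.5]
ee_rot: [13.7, 89.9, 28.4]
force: [-1.3, -1.3, 9.2]
gripper_width: 39.6
```

```bash
python3 -m handwheel '0 0 0 0.0003 0 0 0; 0 0 0 0.0006 0 0 0; 0 0 0 0.0007 0 0 0; 0 0 0 0.0007 0 0 0'
for i in 1 2 3; do python3 -m handwheel '0 0 0 0 0 0 0; 0 0 0 0 0 0 0; 0 0 0 0 0 0 0; 0 0 0 0 0 0 0; 0 0 0 0 0 0 0; 0 0 0 0 0 0 0; 0 0 0 0 0 0 0; 0 0 0 0 0 0 0; 0 0 0 0 0 0 0; 0 0 0 0 0 0 0; 0 0 0 0 0 0 0; 0 0 0 0 0 0 0' | grep -E 'time|pos|force|width'; done
python3 - <<'E'
from fit import *
F=[]
for i in range(8): im=env.grab_frame("top");F.append(env.state()['force'])
print(np.mean(F,0),env.state()['ee_pos'],env.state()['time_s'])
i0=cv2.imread("pics/top0.png")[:,:,::-1]
for n,(x,y,w,h) in dict(dish=(220,118,32,30),driver=(135,118,66,24),shade=(284,112,44,40)).items():
    print(n,np.abs(im[y:y+h,x:x+w].astype(int)-i0[y:y+h,x:x+w]).mean().round(2))
E
```

```text
time_s: 23.13
ee_pos: [450.5, 258.6, 174.1]
ee_rot: [13.8, 89.9, 28.5]
force: [-2.4, -1.2, 10.8]
gripper_width: 39.7
time_s: 24.13
ee_pos: [450.5, 258.6, 174.1]
force: [-2.5, -1.2, 10.9]
gripper_width: 39.6
time_s: 25.13
ee_pos: [450.5, 258.6, 174.1]
force: [-2.6, -1.0, 11.0]
gripper_width: 39.3
time_s: 26.13
ee_pos: [450.5, 258.6, 174.1]
force: [-3.3, -1.0, 10.2]
gripper_width: 39.8
[-2.50579659 -1.6118248  10.13827835] [450.50479362 258.5684197  174.09931594] 26.5333
dish 5.81
driver 5.25
shade 5.72
```

```bash
python3 -c "
from workcell import env;print(env.job_done())"
```

```text
the job is handed in; nothing more can be done
None
```

The arm is holding the amplifier pressed in the cut-out with about 15 N on the foam, and the job is handed in at about 26.5 s. No verdict came back, so this is from my own measurements.

- **Keys:** I pressed red, blue and green in that order, one at a time. Each went down about 5.7 mm, with 6 to 9 N at the fingertip. I never pressed yellow. My only picture during a press was on green, and it showed the red, yellow and blue keys up.
- **Amplifier:** It is in the cut-out with the knobs towards the port, turned about 14.7° to match the cabinet. I held it by the heat sink with a 55 N grip.
- **Pressure:** My last readings were about 10.1 to 11 N of push plus about 4.6 N of weight, so roughly 15 N on the gasket. The fingertip height gives about 5 mm of compression, which agrees. The reading stayed steady for over 3 s before hand-in.
- **Other things on the bench:** The dish, screwdriver and shade look unmoved; before-and-after images differ only at noise level.

**What disagreed:**
- **Camera offset:** The two cameras differed by 2 to 6 mm in places. The final position in the cut-out therefore rests on the insertion going in freely, not on a close camera match.
- **Sideways force:** The first press showed about 4.5 N sideways. I eased off, shifted 1.5 mm and pressed again, which cut it to about 1.5 N. It was back to about 3 N at full pressure.
- **Typing slip:** My first move had a wrong number in it; the limits held it to one short, harmless step.

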